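# Index the tilt table and latch its plate level

## Task

Get the spring tilt table ready for work: first pick the brass spacer off its round base and lay it in the steel tray, because it lies where the plate has to come down. Then pull up the index pin's ring, swing the table anticlockwise to its next notch and let the pin drop fully home, and after that push the raised plate down against its spring until it lies level and the spring catch holds it. Leave the other things on the bench where they are.

Things in the scene. Friction and masses are not known exactly. Their poses are not given: they have to be found in the camera images.
- fixture: Tilt table's fixed grey base disc, 280 mm across, flat top 12 mm above the bench. Origin: underside centre, on the vertical swivel axis. On its rim a steel sector (98 to 132 mm from the axis, 24 mm high) with two notches 1.257 rad apart; 120 deg anticlockwise from the base's x axis the catch's dark housing, 50 mm high, 40 wide, 123 to 157 mm from the axis.
- table (a joint): Swivel angle of the steel table (rad), positive anticlockwise seen from above. 0: index pin in the first notch (the start); 1.257: in the next notch, where the plate's free edge faces the catch. Turns with 0.12 N m of friction (about 1 N at the ring); the pin has about 0.014 rad of play in a notch.
- index_pin (a joint): Height of the spring index pin above fully home (m). 0: home in a notch; the pin is clear of the notches above 0.011; its stop is at 0.016. The spring presses it down with 5 N home and 9 N at the stop. Let go between the notches it rides on the sector, at about 0.010.
- ring_grip (a point): Centre of the pull ring on the index pin, 115 mm from the swivel axis, 68 mm above the bench with the pin home. Steel eye 38 mm across of 9 mm bar, upright in the plane through the swivel axis: grip it across its 9 mm thickness, along its direction of travel. The arm and its 20 mm collar below end 42 mm above the bench. Site x points from the ring to the swivel axis.
- plate (a joint): Tilt of the plate (rad). 0: level; about 0.42: raised by its spring (rest); stop 0.012 below level. The catch snaps over the free edge at about 0.015, then holds the plate between 0 and 0.03. Level takes about 7 N at plate_press, some newtons more past the catch. With the spacer under it, or away from the catch, it does not latch.
- plate_press (a point): On the aluminium plate's upper face, centre line, 30 mm from the free edge, 125 mm from the hinge; level, 75 mm from the swivel axis. Plate 155 mm long from hinge, 100 wide, 6 thick; hinge 50 mm behind the axis, 20 mm above the bench; level, its top is 23 mm above the bench, raised, the edge is about 83 mm up. Site x points along the plate to the free edge.
- catch (a joint): How far the spring catch's bolt is pushed back outward (m). 0: fully out, as it stands when free or when holding the plate; stop at 0.010.
- catch_nose (a point): Tip of the catch's bolt (24 mm wide, sloping on top, flat below), 99 mm from the swivel axis and 26 mm above the bench; level, the plate's edge lies 6 mm under it. The bolt slopes up to 41 mm above the bench.
- spacer: Brass frame spacer, 56 x 19 x 16 mm, lying on the base's top between swivel axis and catch, beside the raised plate. Origin: centre of its underside; x along its length. Its top bar, 8 mm wide and 4 mm thick, top 15 mm above the underside, runs along x; the bolts across its ends are 17 mm wide, 7 mm high. Grip the bar in the middle, closing along its y.
- tray: Open rectangular steel tray, 130 x 100 mm (x by y), 22 mm high, walls and floor 3 mm, fixed on the bench. Origin: centre of its underside.
- flux_pot: Bystander: white pot with black cap, 49 mm across, 48 mm high. Origin under its centre.
- red_bottle: Bystander: small red bottle, 28 mm across, 75 mm high. Origin under its centre.
- glue_bottle: Bystander: slim black bottle with white nozzle, 22 x 30 mm, 142 mm high. Origin under its centre.
- side_cutters: Bystander: side cutters lying flat, 129 x 39 x 12 mm. Origin under its centre.
- screwdriver: Bystander: blue screwdriver lying flat, 184 mm long along its y. Origin under its centre.

How it is judged:
By the outcome, as a careful person would: the job done as asked, in the order asked, and still so for the second after the job is handed in, with the robot touching nothing.
It also fails if it takes over 64 s, if anything falls off the work surface, if the arm or the gripper's body presses on something with over 40 N, if the wrist force passes 120 N, or if a joint passes its speed limit or range.

## Robot

A 6-joint arm with a two-finger parallel gripper is mounted at the origin on a cart in front of the work surface, level with it; the furniture and walls round the work are solid. World frame = base frame: x ahead of the robot, y to its left, z up, the work surface at z = 0. Lengths are in mm, angles in degrees, forces in N, time in s.
With the tool pointing down it reaches from about 350 to 850 mm from the base axis. Payload 8.1 kg.
Tool frame: the origin (TCP) lies at the very end of the fingers, on their centre line; the grasp point (between the pads) lies 19 mm behind it; z points along the fingers, y is the line along which they close (so a half turn about z gives the same grasp; the last joint's range is limited). The gripper opens to 85 mm and grips with 20 to 120 N. Pads are 22 mm wide; open, the fingers measure 114 mm over their backs; the gripper's body (76 mm by 85 mm) begins 54 mm behind the grasp point. The pads swing forward as they close: fully open they stand 13 mm farther back than shut.
Start: joints at [59.507, 7.471, 85.268, -0, 87.261, -4.893], TCP at [259.229, 541.115, 231.292] pointing down, gripper open.
Joint ranges: [-169.43, 169.43], [-51.17, 129.36], [1.28, 143.12], [-76.62, 256.62], [0, 156.53], [-152.29, 152.29]. Speed limits (degrees/s): [136.94, 136.94, 159.86, 180, 180, 180].

## Interface

Orientations are given as [roll, pitch, yaw] about the fixed x, y, z axes, in that order (R = Rz(yaw) Ry(pitch) Rx(roll)).
In Python, from bench import status, viewer, job gives the robot as it stands.
- The arm moves only by the tool arm_command, never from a script. Its argument "targets" is a list that holds one entry, the list of rows, each a list of 7 numbers: the shift along the world's x, y, z in m, then the turn, a rotation vector about the world's x, y, z in rad, then the opening, from -1 (shut) to 1 (fully open). In form: [[[dx, dy, dz, rx, ry, rz, gripper], ...]]. A call has 1 to 10 rows; each row shifts and turns the commanded pose from where the row before left it; what a row does not reach is not made up. A row lasts 1/8 s, in which the tool goes at most 62.5 mm and 10.7 degrees, less where a joint would pass 70% of its speed; a pose out of reach is approached as far as the arm can. A call with a gripper value outside its range is refused whole. The fingers move at their own pace and stop on an object; "force" is the grip in N (left out, the last holds). Time passes only in rows, so rows that do not move let the fingers close. It gives the time, the measured TCP pose, the force, the opening and the grip force at its end, in the units of the state.
- status.sense(): the state, without advancing time (a new reading comes with each control period).
- viewer.snapshot(name): name is "side" or "top" or "wrist"; returns the picture (420x560x3 uint8, red, green, blue); there is no depth.
- viewer.camera_model(name): a dict with "vertical_fov" (degrees; the focal length in pixels is half the picture's height over the tangent of half this angle, whatever the lens; pixels are square), "cx", "cy" (the principal point, pixels), "xyz" and "attitude" of the camera in the world. Camera axes: x right, y down, z forward; pixel columns grow to the right and rows downward; lengths in mm; the calibration is good to about 2 mm. A picture is of the moment at which its call begins: read the wrist's pose just before it. camera_model takes no time and is no camera call; for the wrist camera it gives the pose at the moment of the call.
- job.hand_in(): hands the job in; it is judged then, once.
The state is a dict: "time": time; "joint_pos": joint angles; "qd": joint speeds; "joint_efforts": joint torques, N m; "tool_pos": TCP position; "tcp_rot": TCP orientation; "ft_force": force on the tool from outside, world axes, zero at the start; "wrist_torque": the same for the moment, N m; "finger_gap": finger opening in mm; "grip_force": force on a finger pad.
Only numpy, scipy, OpenCV 4.12 (cv2) and the standard library are available. Lean on these libraries where they do the work, as an engineer would, in place of code of your own. Each camera call takes 0.05 s, during which the arm holds its last target. There are 200 camera calls.

## Working session

There is one attempt and no reset: what is moved stays moved. The work goes in short steps, Python scripts to look and compute and a tool call to move; the robot and the scene stay as the last step left them, time stands still between calls to the robot, and variables do not carry over. Pictures are saved under pics/ and viewed, at most 12 in all, crops included, and the job is handed in when it is done.

Besides the shell and the picture viewer there is one more tool, called in YAML: its name, and indented under it one key for each argument. arm_command: Moves the arm, as the interface text tells. Its arguments: {"type":"object","properties":{"targets":{"type":"array"},"force":{"type":"number"}},"required":["targets"]}

```bash
mkdir -p pics; ls; python3 - <<'E'
from bench import status,viewer
import cv2
print(status.sense())
for n in("side","top"):
    print(n,viewer.camera_model(n)); cv2.imwrite(f"pics/{n}0.png",viewer.snapshot(n)[:,:,::-1])
print(viewer.camera_model("wrist"))
E
```

```text
pics
{'time': 0.0, 'joint_pos': array([ 5.95074123e+01,  7.51376967e+00,  8.53297478e+01,  7.68531229e-04,
        8.72597230e+01, -4.89125898e+00]), 'qd': array([ 0.06852479, -0.10281451,  0.06284498,  0.03327901, -0.09376099,
        0.00910303]), 'joint_efforts': array([-6.43863914e-04, -5.69389093e+01, -5.00545979e+01, -3.46685993e-04,
        1.49239087e-02, -6.35956167e-05]), 'tool_pos': array([258.94816869, 540.64769996, 230.25387418]), 'tcp_rot': array([-1.79897201e+02, -9.56757445e-03,  1.54398625e+02]), 'ft_force': array([ 0.92209688, -0.00445182,  0.38326043]), 'wrist_torque': array([ 0.05455596, -0.0289868 , -0.00536082]), 'grip_force': 0.0, 'finger_gap': 85.56124367886378}
side {'vertical_fov': 54.0407627549291, 'cx': 277.66694028191654, 'cy': 212.2016672303109, 'xyz': array([ 381.07064547, -914.09995928,  413.66270165]), 'attitude': array([-110.7554535 ,   -0.23908913,  -12.42451883])}
top {'vertical_fov': 49.68817736768616, 'cx': 279.4310742384286, 'cy': 214.82792398032956, 'xyz': array([ 396.48598879,  -37.50135362, 1083.65066242]), 'attitude': array([-170.89549053,    0.41864412,  -89.8273368 ])}
{'vertical_fov': 59.85966117503834, 'cx': 280.23508755047453, 'cy': 205.51508257947526, 'xyz': array([188.2610393 , 574.17335705, 372.87394379]), 'attitude': array([162.18093072,   0.18520142,  64.39683552])}
```

View pics/top0.png

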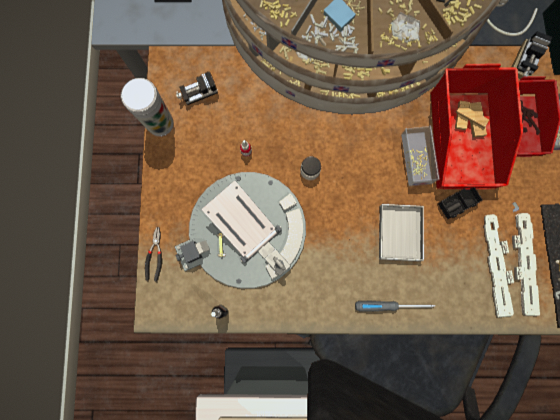

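View pics/side0.png

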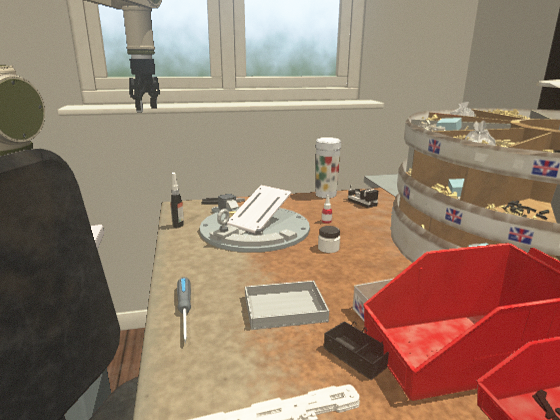

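The top view shows the disc centred near (247,229), catch housing at (191,254), spacer at (221,245), ring at about (278,263), and tray at (402,233). The side view shows the raised plate at (262,210) and the ring at (224,215). Next I'll cast rays to get rough positions.

```bash
cat > h.py <<'E'
import numpy as np, cv2
from scipy.spatial.transform import Rotation as R
from bench import status,viewer
def snap(n,f=None):
    m=viewer.camera_model(n); im=viewer.snapshot(n)[:,:,::-1].copy()
    if f: cv2.imwrite(f"pics/{f}.png",im); np.save(f"pics/{f}.npy",m,allow_pickle=True)
    return im,m
def load(f): return cv2.imread(f"pics/{f}.png"),np.load(f"pics/{f}.npy",allow_pickle=True).item()
def ray(m,p):
    f=210/np.tan(np.radians(m["vertical_fov"])/2)
    d=np.array([(p[0]-m["cx"])/f,(p[1]-m["cy"])/f,1.])
    return R.from_euler("xyz",m["attitude"],degrees=True).apply(d/np.linalg.norm(d))
def onz(m,p,z):
    d=ray(m,p); return m["xyz"]+d*(z-m["xyz"][2])/d[2]
def proj(m,X):
    f=210/np.tan(np.radians(m["vertical_fov"])/2)
    c=R.from_euler("xyz",m["attitude"],degrees=True).inv().apply(np.atleast_2d(X)-m["xyz"])
    return np.c_[m["cx"]+f*c[:,0]/c[:,2],m["cy"]+f*c[:,1]/c[:,2]]
def tri(*mp):
    """least-squares point from (model,pixel) pairs, and miss in mm"""
    A=np.zeros((3,3));b=np.zeros(3);P=[]
    for m,p in mp:
        d=ray(m,p);Q=np.eye(3)-np.outer(d,d);A+=Q;b+=Q@m["xyz"];P.append((Q,m["xyz"]))
    X=np.linalg.solve(A,b); return X,max(np.linalg.norm(Q@(X-o)) for Q,o in P)
E
python3 - <<'E'
from h import *
m=viewer.camera_model("top")
for n,p,z in [("disc",(247,229),12),("discL",(189,229),12),("discR",(305,229),12),("housing",(191,254),50),("spacer",(221,245),27),("ring",(278,263),68),("tray",(402,233),20),("black bottle",(219,313),100),("red",(245,149),70),("pot",(311,169),48)]:
    print(n,onz(m,p,z).round(0))
E
```

```text
disc [534.  48.  12.]
discL [534. 186.  12.]
discR [534. -90.  12.]
housing [471. 172.  50.]
spacer [494. 107.  27.]
ring [450. -27.  68.]
tray [ 524. -318.   20.]
black bottle [343.  98. 100.]
red [713.  51.  70.]
pot [ 672. -103.   48.]
```

arm_command:
  targets:
    - [[0.02, -0.05, 0.02, 0, 0, 0.045, 1], [0.028, -0.05, 0.02, 0, 0, 0.045, 1], [0.028, -0.05, 0.02, 0, 0, 0.045, 1], [0.028, -0.05, 0.02, 0, 0, 0.045, 1], [0.028, -0.05, 0.02, 0, 0, 0.045, 1], [0.028, -0.05, 0.0, 0, 0, 0.045, 1], [0.028, -0.05, 0, 0, 0, 0.045, 1], [0.028, -0.05, 0, 0, 0, 0.045, 1], [0.02, -0.05, 0, 0, 0, 0.045, 1], [0.02, -0.03, 0, 0, 0, 0.045, 1]]

```text
time: 1.35
tool_pos: [515.6, 58.7, 330.9]
tcp_rot: [-180.0, -0.0, -179.8]
ft_force: [-0.2, 0.5, 0.7]
finger_gap: 85.4
grip_force: 0.0
```

arm_command:
  targets:
    - [[0, 0, 0, 0, 0, 0, 1], [0, 0, 0, 0, 0, 0, 1]]

```text
time: 1.6
tool_pos: [514.8, 61.5, 330.9]
tcp_rot: [180.0, -0.1, -179.9]
ft_force: [0.3, 0.5, 1.0]
finger_gap: 85.2
grip_force: 0.0
```

```bash
python3 - <<'E'
from h import *
print(status.sense()); im,m=snap("wrist","w1"); print(m)
E
```

```text
{'time': 1.6, 'joint_pos': array([ 1.12951971e+00, -6.27919825e+00,  8.88281996e+01,  2.23915294e-02,
        9.75112045e+01, -8.90061698e+01]), 'qd': array([ 1.2817261 , -0.51389807,  0.20114583,  0.03944182, -0.08141009,
       -0.15201997]), 'joint_efforts': array([-1.11387044e+00, -4.44504583e+01, -5.07708979e+01, -1.14262411e-01,
       -4.55269392e-02, -6.64797518e-02]), 'tool_pos': array([514.84994652,  61.50230429, 330.86997081]), 'tcp_rot': array([ 1.79978845e+02, -6.05813118e-02, -1.79861384e+02]), 'ft_force': array([0.27606462, 0.51049926, 0.95303052]), 'wrist_torque': array([-0.02334522, -0.04077152, -0.04632476]), 'grip_force': 0.0, 'finger_gap': 85.22097085855539}
{'vertical_fov': 59.85966117503834, 'cx': 280.23508755047453, 'cy': 205.51508257947526, 'xyz': array([436.47991118,  60.69879589, 473.49776915]), 'attitude': array([1.62271640e+02, 6.69085368e-02, 9.01351958e+01])}
```

View pics/w1.png

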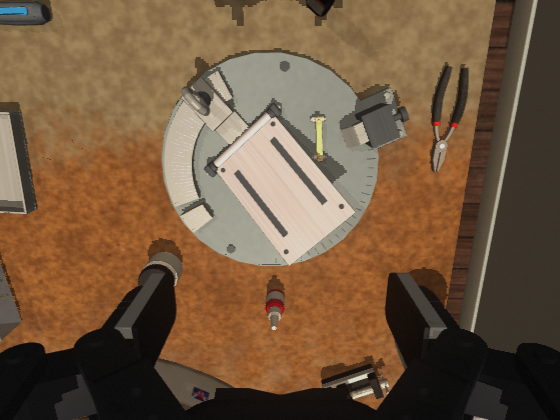

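The wrist view shows the spacer's yellow bar at about (320,138), the ring at (200,100), the plate with its free edge from (290,265) to (355,210), the catch nose at about (350,132), and the red bottle at (275,305). I'll now measure these from the wrist and top views.

```bash
python3 - <<'E'
from h import *
from scipy.optimize import least_squares
it,mt=snap("top","t1"); iw,mw=load("w1")
def comps(im,box,lo,hi):
    h=cv2.cvtColor(im,cv2.COLOR_BGR2HSV); k=cv2.inRange(h,lo,hi)
    M=np.zeros_like(k);x0,y0,x1,y1=box;M[y0:y1,x0:x1]=k[y0:y1,x0:x1]; return M
S={}
for n,im,m,box in(("w",iw,mw,(300,100,340,170)),("t",it,mt,(208,225,232,265))):
    M=comps(im,box,(20,90,90),(35,255,255)); p=np.argwhere(M)[:,::-1].astype(np.float32)
    r=cv2.minAreaRect(p); b=cv2.boxPoints(r); S[n]=(m,r[0]); print(n,len(p),r)
    for z in (20,27): 
        print([onz(m,q,z).round(1).tolist() for q in b], onz(m,r[0],z).round(1))
print("spacer tri",tri(*S.values()))
# disc
for n,im,m,c in(("w",iw,mw,(270,158)),("t",it,mt,(247,229))):
    h=cv2.cvtColor(im,cv2.COLOR_BGR2HSV);k=cv2.morphologyEx(((h[...,1]<70)&(h[...,2]>70)).astype(np.uint8),cv2.MORPH_OPEN,np.ones((3,3)))
    nl,l,s,_=cv2.connectedComponentsWithStats(k); 
    box=l[c[1]-60:c[1]+60,c[0]-60:c[0]+60]; lab=np.bincount(box[box>0]).argmax(); print(n,"comp",s[lab])
    cn=max(cv2.findContours((l==lab).astype(np.uint8),cv2.RETR_EXTERNAL,cv2.CHAIN_APPROX_NONE)[0],key=len)[:,0]
    P=np.array([onz(m,q,12)[:2] for q in cn])
    f=least_squares(lambda v:np.hypot(*(P-v[:2]).T)-140,[534,48],loss="cauchy",f_scale=1.5); print(f.x.round(1),np.median(abs(f.fun)))
cv2.imwrite("pics/c1.png",np.hstack([cv2.resize(iw[50:230,160:420],None,fx=2.2,fy=2.2,interpolation=2)[:396],cv2.resize(it[170:290,170:310],(226,396) if 0 else None,fx=1.6,fy=3.3,interpolation=2)[:396]]))
E
```

```text
w 208 ((318.57659912109375, 138.52798461914062), (44.888484954833984, 6.209270477294922), 88.26429748535156)
[[467.8, 102.1, 20.0], [467.6, 109.6, 20.0], [522.4, 113.3, 20.0], [522.7, 105.5, 20.0]] [494.6 107.6  20. ]
[[467.4, 101.4, 27.0], [467.1, 108.8, 27.0], [521.1, 112.5, 27.0], [521.4, 104.8, 27.0]] [493.7 106.8  27. ]
t 0 ((0.0, 0.0), (0.0, 0.0), 0.0)
[[1127.5, 694.2, 20.0], [1127.5, 694.2, 20.0], [1127.5, 694.2, 20.0], [1127.5, 694.2, 20.0]] [1127.5  694.2   20. ]
[[1122.7, 689.4, 27.0], [1122.7, 689.4, 27.0], [1122.7, 689.4, 27.0], [1122.7, 689.4, 27.0]] [1122.7  689.4   27. ]
spacer tri (array([ 376.99611704,  -20.29875813, 1084.16726696]), np.float64(25.958285224472753))
w comp [  162    52   244   214 36867]
[533.5  48.7] 2.063431930517254
t comp [ 248  172   58  117 4935]
[534.3  50. ] 9.774260888514846
```

View pics/c1.png

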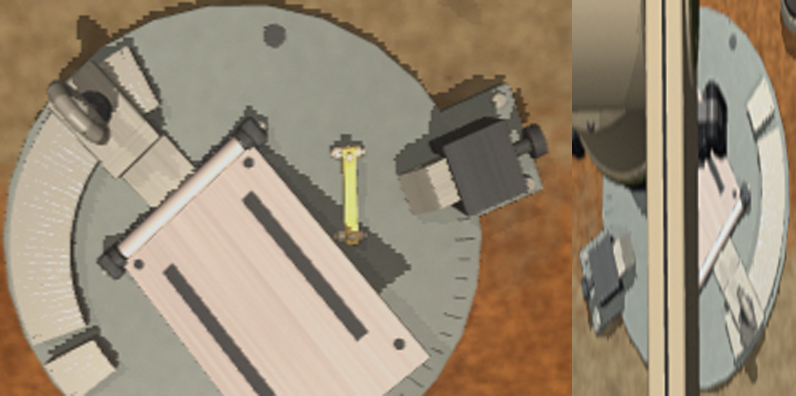

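Top view is now blocked by the arm, so I'll triangulate using top0 instead. The crop shows the spacer close to the plate's edge and the catch nose about 23 px to its right. I'll check the clearances exactly.

```bash
python3 - <<'E'
from h import *
_,mt=load("t1"); iw,mw=load("w1"); t0=cv2.imread("pics/top0.png")
M=cv2.inRange(cv2.cvtColor(t0,cv2.COLOR_BGR2HSV),(20,90,90),(38,255,255));M[:,:205]=0;M[:,235:]=0;M[:220]=0;M[270:]=0
p=np.argwhere(M)[:,::-1].astype(np.float32); r=cv2.minAreaRect(p); print(len(p),r)
print("spacer tri",tri((mt,r[0]),(mw,(318.6,138.5))))
C=np.array([533.5,48.7])
pts={"corner1":((355,211),83),"corner2":((290,265),83),"ring":((196,101),68),"noseA":((341,125),30),"noseB":((345,148),30),"hingeA":((274,112),26),"hingeB":((211,167),26),"red":((275,312),60),"spEnd":((319.5,156),20)}
for k,(q,z) in pts.items():
    X=onz(mw,q,z); d=X[:2]-C; print(k,X.round(1),"r",np.hypot(*d).round(1),"ang",np.degrees(np.arctan2(d[1],d[0])).round(1))
c1,c2=[onz(mw,q,83)[:2] for q in((355,211),(290,265))]; v=c1-c2; print("edge dir",np.degrees(np.arctan2(v[1],v[0]))-90,np.hypot(*v))
cv2.imwrite("pics/c2.png",cv2.resize(t0[170:300,170:320],None,fx=4,fy=4,interpolation=2))
E
```

```text
36 ((220.55384826660156, 243.96923828125), (22.077068328857422, 2.107860803604126), 86.8201675415039)
spacer tri (array([497.62092738, 110.20505211,   4.67980093]), np.float64(1.4505079916059722))
corner1 [567.6 145.   83. ] r 102.1 ang 70.5
corner2 [635.3  72.3  83. ] r 104.5 ang 13.0
ring [449.  -29.8  68. ] r 115.3 ang -137.1
noseA [477.3 132.7  30. ] r 101.1 ang 123.8
noseB [504.7 139.   30. ] r 94.8 ang 107.7
hingeA [462.7  52.8  26. ] r 70.9 ang 176.7
hingeB [529.4 -25.9  26. ] r 74.7 ang -93.2
red [715.4  54.   60. ] r 182.0 ang 1.7
spEnd [516.3 109.5  20. ] r 63.2 ang 105.8
edge dir 42.98853595781307 99.35509855382648
```

View pics/c2.png

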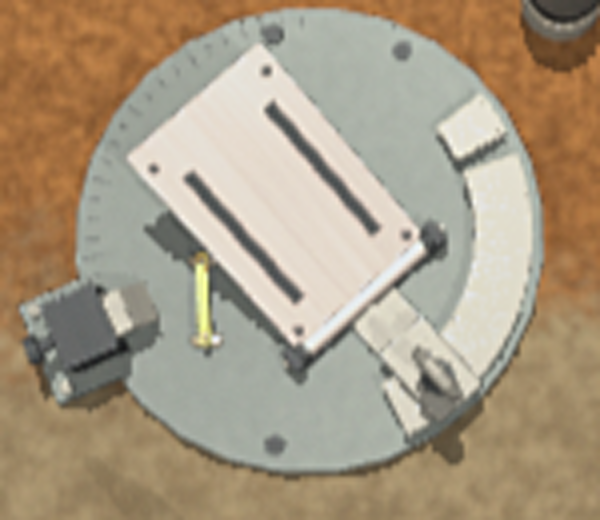

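arm_command:
  targets:
    - [[-0.01, 0.015, -0.04, 0, 0, 0.022, 1], [-0.01, 0.015, -0.04, 0, 0, 0.022, 1], [-0.009, 0.016, -0.04, 0, 0, 0.022, 1], [0, 0, 0, 0, 0, 0, 1], [0, 0, 0, 0, 0, 0, 1]]

```text
time: 2.33
tool_pos: [487.0, 107.4, 213.3]
tcp_rot: [-180.0, 0.1, -176.0]
ft_force: [-0.1, -0.3, 0.0]
finger_gap: 85.1
grip_force: 0.0
```

```bash
python3 - <<'E'
from h import *
im,m=snap("wrist","w2"); _,mw=load("w1")
M=cv2.inRange(cv2.cvtColor(im,cv2.COLOR_BGR2HSV),(20,90,90),(38,255,255));M[:,:200]=0;M[:,400:]=0
n,l,s,c=cv2.connectedComponentsWithStats(M); print(s[1:].tolist())
i=1+s[1:,4].argmax(); p=np.argwhere(l==i)[:,::-1].astype(np.float32); r=cv2.minAreaRect(p); print(r)
print("tri",tri((m,r[0]),(mw,(318.6,138.5))))
b=cv2.boxPoints(r)
print([onz(m,q,26).round(1).tolist() for q in b],onz(m,r[0],26), status.sense()["tool_pos"],proj(m,[status.sense()["tool_pos"]]))
E
```

```text
[[277, 157, 10, 22, 117], [279, 187, 2, 3, 5], [281, 186, 3, 3, 5], [278, 194, 6, 13, 50], [284, 207, 2, 2, 3], [278, 211, 1, 2, 2], [282, 211, 2, 2, 2], [280, 212, 1, 1, 1]]
((281.1534423828125, 167.46534729003906), (8.358312606811523, 21.59230613708496), 5.710593223571777)
tri (array([500.59379014, 111.85566668, -60.33371193]), np.float64(5.831695916912691))
[[488.0, 102.4, 26.0], [467.9, 103.0, 26.0], [468.1, 110.6, 26.0], [488.3, 110.1, 26.0]] [477.97910828 106.54145448  26.        ] [487.62785483 107.1927024  213.87096594] [[281.36542063 278.84333083]]
```

View pics/w2.png

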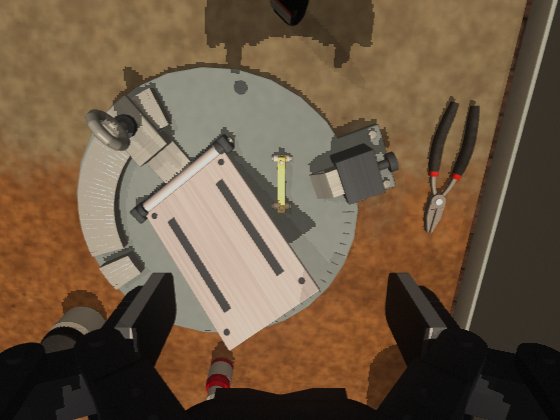

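The bar now runs from (282,153) to (281,212), with end bolts at (282,157) and (281,207). The ring is centred at about (108,129), and the nose edge runs from (311,177) to (317,200).

```bash
python3 - <<'E'
from h import *
_,m=load("w2"); _,mw=load("w1")
for n,a,b in(("bar-",(317.7,118.2),(282,157)),("bar+",(320,157.7),(281,207)),("mid",(318.8,138),(281.5,182)),("ring",(196,101),(108,129)),("nose",(343,136),(314,188)),("corner",(355,211),(318,291))):
    print(n,tri((mw,a),(m,b)), onz(m,b,26).round(1))
print(onz(m,(314,188),30),onz(m,(108,129),68))
for p in ((274,182),(289,182)): print(onz(m,p,27))
E
```

```text
bar- (array([471.01909036, 106.7548037 ,  10.28857869]), np.float64(0.15442488428534112)) [468.3 106.6  26. ]
bar+ (array([517.97641792, 109.62243153,  21.14107746]), np.float64(0.49009207666261756)) [516.1 109.1  26. ]
mid (array([494.50422706, 108.18344862,  15.17706463]), np.float64(0.16972409104742367)) [491.7 107.8  26. ]
ring (array([448.56596365, -29.87517628,  68.70560532]), np.float64(0.47022193813507035)) [454.1 -49.7  26. ]
nose (array([488.7614241 , 134.42689758,  48.00728999]), np.float64(1.7647103692468082)) [495.3 138.6  26. ]
corner (array([564.21554404, 142.80954892,  93.05677242]), np.float64(0.012163952737878653)) [604.  153.4  26. ]
[494.24198032 138.10326047  30.        ] [448.2414604  -30.40803694  68.        ]
[491.90445842 100.87399144  27.        ]
[490.92796044 114.75154885  27.        ]
```

arm_command:
  targets:
    - [[-0.001, 0, -0.03, 0, 0, 0, -0.6], [-0.001, 0.001, -0.04, 0, 0, 0, -0.6], [0, 0, -0.04, 0, 0, 0, -0.6], [0, 0, -0.028, 0, 0, 0, -0.6], [0, 0, 0, 0, 0, 0, -0.6], [0, 0, 0, 0, 0, 0, -0.6], [0, 0, 0, 0, 0, 0, -0.6]]

```text
time: 3.25
tool_pos: [486.1, 108.2, 75.7]
tcp_rot: [180.0, 0.2, -176.0]
ft_force: [0.8, -0.0, -1.2]
finger_gap: 17.0
grip_force: 0.0
```

```bash
python3 - <<'E'
from h import *
im,m=snap("wrist","w3")
s=status.sense(); print(s["tool_pos"],s["tcp_rot"],s["finger_gap"])
print(proj(m,[[492.5,107.5,27],s["tool_pos"],[485,108,27]]))
E
```

```text
[485.80536903 108.23066392  75.32188392] [ 179.99257966    0.19228911 -176.04333667] 16.744582290692
[[279.69664481 244.52043521]
 [282.09439973 275.90740906]
 [281.49119034 232.39542714]]
```

View pics/w3.png

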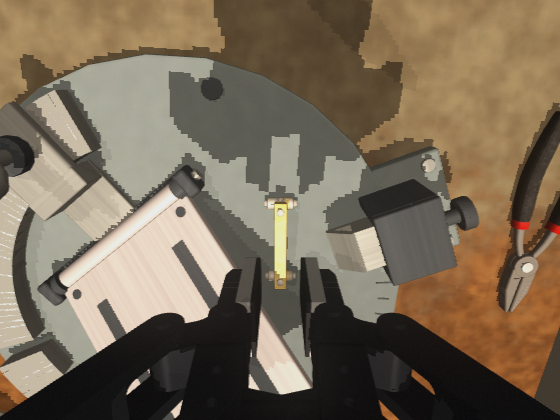

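The bar runs from (280,203) to (280,288), centred between the fingers and matching the prediction. I'll descend now.

arm_command:
  targets:
    - [[0, 0, -0.02, 0, 0, 0, -0.6], [0, 0, -0.02, 0, 0, 0, -0.6], [0, 0, -0.012, 0, 0, 0, -0.6], [0, 0, -0.003, 0, 0, 0, -0.6], [0, 0, 0, 0, 0, 0, -0.6]]

```text
time: 3.92
tool_pos: [484.6, 108.2, 18.8]
tcp_rot: [180.0, 0.0, -176.0]
ft_force: [0.3, -0.5, 0.9]
finger_gap: 16.9
grip_force: 0.0
```

arm_command:
  targets:
    - [[0, 0, 0, 0, 0, 0, -1], [0, 0, 0, 0, 0, 0, -1], [0, 0, 0, 0, 0, 0, -1]]
  force: 40

```text
time: 4.3
tool_pos: [484.9, 108.2, 19.1]
tcp_rot: [180.0, 0.1, -176.0]
ft_force: [-0.3, -0.5, 4.7]
finger_gap: 5.1
grip_force: 39.5
```

arm_command:
  targets:
    - [[0, 0, 0.004, 0, 0, 0, -1], [-0.012, 0, 0.004, 0, 0, 0, -1], [-0.012, 0, 0.004, 0, 0, 0, -1], [-0.005, 0, 0.03, 0, 0, 0, -1], [0, 0, 0.04, 0, 0, 0, -1], [0, 0, 0.04, 0, 0, 0, -1], [0, -0.03, 0.03, 0, 0, 0, -1], [0, -0.05, 0.0, 0, 0, 0, -1]]

```text
time: 5.3
tool_pos: [457.1, 28.1, 173.7]
tcp_rot: [-180.0, 0.3, -175.9]
ft_force: [0.9, 0.1, -0.9]
finger_gap: 5.3
grip_force: 39.1
```

arm_command:
  targets:
    - [[0.005, -0.055, 0, 0, 0, 0, -1], [0.01, -0.055, 0, 0, 0, 0, -1], [0.01, -0.055, 0, 0, 0, 0, -1], [0.01, -0.055, 0, 0, 0, 0, -1], [0.01, -0.05, 0, 0, 0, 0, -1], [0.01, -0.04, 0, 0, 0, 0, -1], [0, -0.035, 0, 0, 0, 0, -1], [0, 0, 0, 0, 0, 0, -1], [0, 0, 0, 0, 0, 0, -1]]

```text
time: 6.42
tool_pos: [509.9, -316.4, 169.9]
tcp_rot: [179.9, -0.0, -176.1]
ft_force: [0.2, 0.7, -0.8]
finger_gap: 5.0
grip_force: 39.2
```

```bash
python3 - <<'E'
from h import *
im,m=snap("wrist","w4")
s=status.sense(); print(s["tool_pos"],s["tcp_rot"],s["finger_gap"],s["grip_force"])
E
```

```text
[ 510.0745475  -315.98479432  170.02429868] [ 1.79954141e+02 -2.62574278e-02 -1.76011773e+02] 5.293841582945455 39.171398878097534
```

View pics/w4.png

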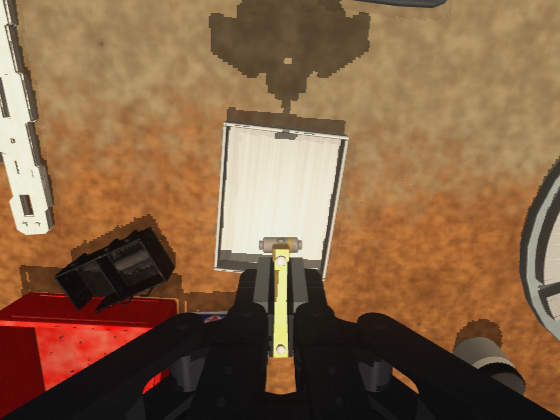

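The spacer is held, with its bar running from (280,250) to (280,355). The tray's rim corners are (224,122), (348,135), (322,278) and (215,270).

```bash
python3 - <<'E'
from h import *
_,m=load("w4")
P=np.array([onz(m,p,22) for p in((224,122),(348,135),(322,278),(215,270))]); print(P.round(0),P.mean(0))
t=status.sense()["tool_pos"]
print([onz(m,p,t[2]+5).round(0) for p in((281,244),(281,352))],t)
E
```

```text
[[ 459. -365.   22.]
 [ 463. -267.   22.]
 [ 590. -274.   22.]
 [ 588. -370.   22.]] [ 524.93279216 -318.9218314    22.        ]
[array([ 492., -318.,  175.]), array([ 545., -314.,  175.])] [ 510.0745475  -315.98479432  170.02429868]
```

arm_command:
  targets:
    - [[0.003, -0.002, -0.04, 0, 0, 0, -1], [0.003, -0.001, -0.04, 0, 0, 0, -1], [0, 0, -0.04, 0, 0, 0, -1], [0, 0, -0.025, 0, 0, 0, -1], [0, 0, -0.009, 0, 0, 0, -1], [0, 0, -0.004, 0, 0, 0, -1], [0, 0, 0, 0, 0, 0, -1], [0, 0, 0, 0, 0, 0, -1]]

```text
time: 7.48
tool_pos: [517.1, -320.5, 13.7]
tcp_rot: [-179.9, 0.1, -176.0]
ft_force: [-0.4, 0.2, -0.9]
finger_gap: 5.1
grip_force: 39.2
```

arm_command:
  targets:
    - [[0, 0, -0.002, 0, 0, 0, -1], [0, 0, -0.001, 0, 0, 0, -1], [0, 0, 0, 0, 0, 0, -1]]

```text
time: 7.85
tool_pos: [516.6, -320.3, 10.1]
tcp_rot: [-180.0, 0.0, -176.0]
ft_force: [-1.9, 0.3, 5.5]
finger_gap: 5.3
grip_force: 39.7
```

arm_command:
  targets:
    - [[0, 0, 0, 0, 0, 0, -0.6], [0, 0, 0, 0, 0, 0, -0.6], [0, 0, 0.03, 0, 0, 0, -0.6], [0, 0, 0.05, 0, 0, 0, -0.6], [0, 0, 0.06, 0, 0, -0.176, -0.6], [-0.005, 0.03, 0.02, 0, 0, -0.176, -0.4], [-0.005, 0.03, 0.0, 0, 0, -0.176, -0.4], [-0.005, 0.03, 0, 0, 0, -0.176, -0.4], [-0.005, 0.03, 0, 0, 0, -0.176, -0.4], [-0.005, 0.03, 0, 0, 0, -0.176, -0.4]]

```text
time: 9.1
tool_pos: [490.9, -168.9, 169.1]
tcp_rot: [-180.0, -0.0, 123.1]
ft_force: [0.4, 0.0, 0.2]
finger_gap: 25.5
grip_force: 0.0
```

arm_command:
  targets:
    - [[-0.008, 0.03, 0, 0, 0, -0.176, -0.4], [-0.008, 0.03, 0, 0, 0, -0.176, -0.4], [-0.008, 0.03, 0, 0, 0, -0.176, -0.4], [-0.008, 0.02, 0, 0, 0, -0.176, -0.4], [-0.008, 0.02, 0, 0, 0, -0.176, -0.4], [-0.004, 0.01, 0, 0, 0, -0.176, -0.4], [0, 0, 0, 0, 0, -0.176, -0.4], [0, 0, 0, 0, 0, -0.176, -0.4], [0, 0, 0, 0, 0, 0, -0.4], [0, 0, 0, 0, 0, 0, -0.4]]

```text
time: 10.35
tool_pos: [447.1, -29.9, 169.2]
tcp_rot: [-180.0, 0.0, 43.0]
ft_force: [-0.6, -0.1, -0.3]
finger_gap: 25.9
grip_force: 0.0
```

```bash
python3 - <<'E'
from h import *
im,m=snap("wrist","w5"); it,mt=snap("top","t5")
s=status.sense(); print(s["tool_pos"],s["tcp_rot"],s["finger_gap"],s["joint_pos"])
print(proj(m,[[448.4,-30.2,68]]))
t=cv2.resize(it[195:275,370:440],None,fx=5.25,fy=5.25,interpolation=2)
cv2.imwrite("pics/c5.png",np.hstack([im[:,100:500],t]))
E
```

```text
[447.18969676 -29.93000192 169.21985443] [-1.79993460e+02  3.85987165e-03  4.29320540e+01] 25.517750539686165 [-1.03893396e+01 -1.46445758e+01  1.12981549e+02  8.19471836e-04
  8.16705775e+01  3.66784879e+01]
[[281.05129269 203.44402732]]
```

View pics/c5.png

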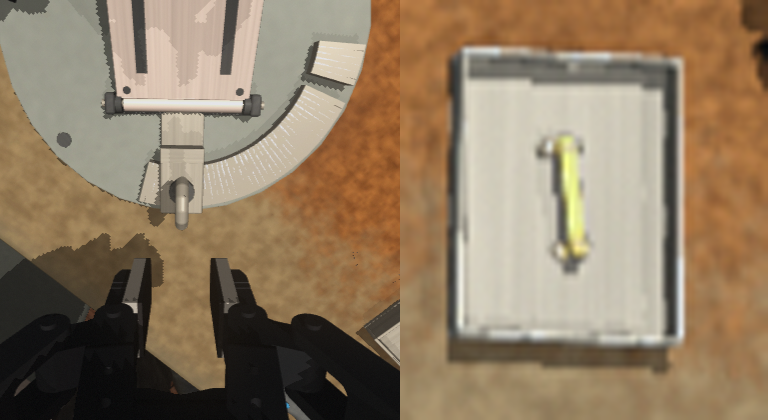

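The spacer lies in the tray. The ring is seen edge-on at full-image (281,205), centred between the fingers and aligned. I'll descend and grip it.

arm_command:
  targets:
    - [[0.001, 0, -0.04, 0, 0, 0, -0.4], [0, 0, -0.03, 0, 0, 0, -0.4], [0, 0, -0.025, 0, 0, 0, -0.4], [0, 0, -0.015, 0, 0, 0, -0.4], [0, 0, -0.008, 0, 0, 0, -0.4], [0, 0, 0, 0, 0, 0, -0.4], [0, 0, 0, 0, 0, 0, -0.4]]

```text
time: 11.32
tool_pos: [449.0, -30.0, 52.3]
tcp_rot: [179.9, -0.1, 42.8]
ft_force: [-0.5, -0.4, -1.1]
finger_gap: 25.6
grip_force: 0.0
```

arm_command:
  targets:
    - [[0, 0, 0, 0, 0, 0, -1], [0, 0, 0, 0, 0, 0, -1], [0, 0, 0, 0, 0, 0, -1], [0, 0, 0, 0, 0, 0, -1]]
  force: 50

```text
time: 11.82
tool_pos: [449.0, -30.1, 52.2]
tcp_rot: [179.9, -0.1, 42.8]
ft_force: [-0.4, -0.0, 6.9]
finger_gap: 8.2
grip_force: 49.0
```

arm_command:
  targets:
    - [[0, 0, 0.004, 0, 0, 0, -1], [0, 0, 0.005, 0, 0, 0, -1], [0, 0, 0.0045, 0, 0, 0, -1], [0, 0, 0, 0, 0, 0, -1], [0, 0, 0, 0, 0, 0, -1]]

```text
time: 12.45
tool_pos: [448.4, -29.6, 64.4]
tcp_rot: [180.0, -0.0, 42.8]
ft_force: [6.7, 1.2, -8.7]
finger_gap: 7.9
grip_force: 48.6
```

```bash
python3 - <<'E'
import numpy as np
a=np.radians(222.9+np.arange(0,77,4)); P=.115*np.c_[np.cos(a),np.sin(a)]
for i,d in enumerate(np.diff(P,axis=0)): print(i,d.round(4).tolist(),(P[i+1]*1000+[532.9,48.4]).round(1))
E
```

```text
0 [0.0057, -0.0057] [454.3 -35.6]
1 [0.006, -0.0053] [460.4 -40.8]
2 [0.0064, -0.0048] [466.8 -45.7]
3 [0.0067, -0.0044] [473.5 -50.1]
4 [0.007, -0.0039] [480.5 -54. ]
5 [0.0073, -0.0034] [487.8 -57.4]
6 [0.0075, -0.0029] [495.3 -60.3]
7 [0.0077, -0.0024] [502.9 -62.6]
8 [0.0078, -0.0018] [510.8 -64.4]
9 [0.0079, -0.0013] [518.7 -65.7]
10 [0.008, -0.0007] [526.7 -66.4]
11 [0.008, -0.0002] [534.7 -66.6]
12 [0.008, 0.0004] [542.7 -66.2]
13 [0.008, 0.001] [550.7 -65.2]
14 [0.0079, 0.0015] [558.6 -63.7]
15 [0.0078, 0.0021] [566.3 -61.6]
16 [0.0076, 0.0026] [573.9 -59. ]
17 [0.0074, 0.0031] [581.3 -55.9]
18 [0.0072, 0.0036] [588.5 -52.3]
```

arm_command:
  targets:
    - [[0, 0, 0.001, 0, 0, 0, -1], [0.0057, -0.0057, 0, 0, 0, 0.0698, -1], [0.006, -0.0053, 0, 0, 0, 0.0698, -1], [0.0064, -0.0048, 0, 0, 0, 0.0698, -1], [0.0067, -0.0044, 0, 0, 0, 0.0698, -1], [0, 0, 0, 0, 0, 0, -1]]

```text
time: 13.2
tool_pos: [472.9, -50.1, 65.0]
tcp_rot: [-180.0, -0.0, 58.8]
ft_force: [4.2, -0.1, -9.7]
finger_gap: 7.9
grip_force: 48.9
```

arm_command:
  targets:
    - [[0.007, -0.0039, 0, 0, 0, 0.0698, -1], [0.0073, -0.0034, 0, 0, 0, 0.0698, -1], [0.0075, -0.0029, 0, 0, 0, 0.0698, -1], [0.0077, -0.0024, 0, 0, 0, 0.0698, -1], [0.0078, -0.0018, 0, 0, 0, 0.0698, -1], [0.0079, -0.0013, 0, 0, 0, 0.0698, -1], [0.008, -0.0007, 0, 0, 0, 0.0698, -1], [0, 0, 0, 0, 0, 0, -1]]

```text
time: 14.2
tool_pos: [525.9, -67.2, 65.0]
tcp_rot: [-179.9, 0.1, 86.8]
ft_force: [3.3, -4.8, -9.5]
finger_gap: 8.2
grip_force: 49.0
```

arm_command:
  targets:
    - [[0.008, -0.0002, 0, 0, 0, 0.0698, -1], [0.008, 0.0004, 0, 0, 0, 0.0698, -1], [0.008, 0.001, 0, 0, 0, 0.0698, -1], [0.0079, 0.0015, 0, 0, 0, 0.0698, -1], [0.0078, 0.0021, 0, 0, 0, 0.0698, -1], [0.0076, 0.0026, 0, 0, 0, 0.0698, -1], [0.0056, 0.0023, 0, 0, 0, 0.0524, -1], [0, 0, 0, 0, 0, 0, -1], [0, 0, 0, 0, 0, 0, -1]]

```text
time: 15.32
tool_pos: [579.5, -58.3, 65.4]
tcp_rot: [-180.0, 0.1, 113.7]
ft_force: [7.3, -8.2, -8.9]
finger_gap: 7.9
grip_force: 48.7
```

arm_command:
  targets:
    - [[0.0015, -0.0003, 0, 0, 0, 0.011, -1], [0.0011, -0.0002, 0, 0, 0, 0.01, -1], [0, 0, 0, 0, 0, 0, -1], [0, 0, -0.002, 0, 0, 0, -1], [0, 0, -0.002, 0, 0, 0, -1], [0, 0, -0.001, 0, 0, 0, -1], [0, 0, 0, 0, 0, 0, -1]]

```text
time: 16.2
tool_pos: [581.4, -57.6, 60.4]
tcp_rot: [-180.0, 0.0, 115.0]
ft_force: [3.6, -3.9, -7.5]
finger_gap: 7.5
grip_force: 49.2
```

arm_command:
  targets:
    - [[0, 0, -0.003, 0, 0, 0, -1], [0, 0, -0.002, 0, 0, 0, -1], [0, 0, -0.002, 0, 0, 0, -1], [0, 0, 0, 0, 0, 0, -1]]

```text
time: 16.7
tool_pos: [581.7, -57.5, 53.6]
tcp_rot: [-180.0, 0.0, 115.0]
ft_force: [2.2, -3.9, -6.0]
finger_gap: 7.7
grip_force: 49.2
```

arm_command:
  targets:
    - [[0, 0, -0.0015, 0, 0, 0, -1], [0, 0, 0, 0, 0, 0, -1], [0, 0, 0, 0, 0, 0, -0.4], [0, 0, 0, 0, 0, 0, -0.4], [0, 0, 0, 0, 0, 0, -0.4]]

```text
time: 17.32
tool_pos: [581.7, -57.0, 52.5]
tcp_rot: [180.0, -0.0, 115.0]
ft_force: [0.9, 0.6, -1.0]
finger_gap: 25.3
grip_force: 0.0
```

arm_command:
  targets:
    - [[0, 0, 0.03, 0, 0, 0, -0.4], [0, 0, 0.05, 0, 0, 0, -0.4], [0, 0, 0.05, 0, 0, 0, -0.4], [0, 0, 0.04, 0, 0, 0, -0.4], [0, 0, 0, 0, 0, 0, -0.4], [0, 0, 0, 0, 0, 0, -0.4]]

```text
time: 18.08
tool_pos: [581.4, -57.1, 221.7]
tcp_rot: [-180.0, -0.0, 115.0]
ft_force: [-1.0, 1.1, -1.1]
finger_gap: 25.9
grip_force: 0.0
```

```bash
python3 - <<'E'
from h import *
im,m=snap("wrist","w6"); 
s=status.sense(); print(s["tool_pos"],s["tcp_rot"],s["ft_force"])
C=np.array([533,48]);u=lambda d:np.array([np.cos(np.radians(d)),np.sin(np.radians(d))])
for r,d,z in((115,294.9,68),(75,114.9,23),(99,114.9,26)): print(proj(m,[[*(C+r*u(d)),z]]))
E
```

```text
[580.87149998 -57.06525081 220.68402073] [-1.79886097e+02 -8.52468009e-02  1.14986164e+02] [-1.1122582   0.10705456 -0.64764008]
[[281.58583739 184.72583756]]
[[282.09475409 -61.04043504]]
[[282.20322783 -99.32716142]]
```

View pics/w6.png

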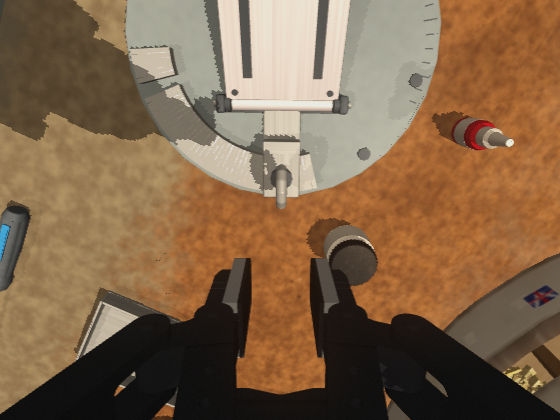

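The ring is at (281.5,185), exactly where predicted for the second notch. Next I'll move over plate_press with the fingers shut.

arm_command:
  targets:
    - [[-0.0195, 0.043, -0.01, 0, 0, 0, -1], [-0.02, 0.0435, -0.03, 0, 0, 0, -1], [-0.02, 0.0435, -0.03, 0, 0, 0, -1], [-0.02, 0.043, -0.03, 0, 0, 0, -1], [0, 0, 0, 0, 0, 0, -1], [0, 0, 0, 0, 0, 0, -1]]

```text
time: 18.88
tool_pos: [501.7, 115.5, 121.4]
tcp_rot: [-179.9, -0.0, 115.0]
ft_force: [0.3, -1.1, -0.4]
finger_gap: -0.0
grip_force: 0.0
```

```bash
python3 - <<'E'
from h import *
im,m=snap("wrist","w7"); it,mt=snap("side","s7")
s=status.sense(); print(s["tool_pos"],s["tcp_rot"],s["finger_gap"])
cv2.imwrite("pics/c7.png",np.hstack([im[:,80:480],cv2.resize(it[165:255,190:320],None,fx=3,fy=4.667,interpolation=2)]))
E
```

```text
[503.0229284  114.91414357 122.76554529] [1.79960995e+02 2.77528471e-02 1.14926834e+02] 0.041008522446411066
```

View pics/c7.png

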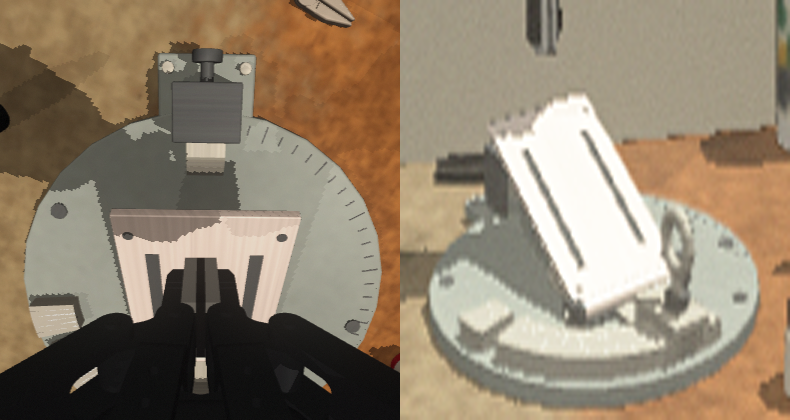

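The fingers are centred on the plate and the plate faces the catch at crop (205,155). I'll press down.

arm_command:
  targets:
    - [[0, 0, -0.02, 0, 0, 0, -1], [0, 0, -0.015, 0, 0, 0, -1], [0, 0, -0.015, 0, 0, 0, -1], [0, 0, -0.015, 0, 0, 0, -1], [0, 0, -0.012, 0, 0, 0, -1], [0, 0, -0.01, 0, 0, 0, -1], [0, 0, -0.006, 0, 0, 0, -1], [0, 0, 0, 0, 0, 0, -1]]

```text
time: 19.98
tool_pos: [503.4, 116.5, 30.0]
tcp_rot: [179.8, -0.0, 115.0]
ft_force: [0.2, 4.4, 6.1]
finger_gap: 0.0
grip_force: 2.6
```

arm_command:
  targets:
    - [[0, 0, -0.003, 0, 0, 0, -1], [0, 0, -0.002, 0, 0, 0, -1], [0, 0, -0.002, 0, 0, 0, -1], [0, 0, 0, 0, 0, 0, -1]]

```text
time: 20.48
tool_pos: [503.2, 116.6, 22.9]
tcp_rot: [179.9, -0.0, 115.0]
ft_force: [-0.2, 4.8, 7.2]
finger_gap: 0.1
grip_force: 3.7
```

arm_command:
  targets:
    - [[0, 0, -0.001, 0, 0, 0, -1], [0, 0, -0.0005, 0, 0, 0, -1], [0, 0, 0, 0, 0, 0, -1]]

```text
time: 20.85
tool_pos: [503.3, 116.7, 21.6]
tcp_rot: [179.9, -0.0, 115.0]
ft_force: [-0.9, 5.1, 8.4]
finger_gap: -0.2
grip_force: 3.9
```

arm_command:
  targets:
    - [[0, 0, 0.003, 0, 0, 0, -1], [0, 0, 0.004, 0, 0, 0, -1], [0, 0, 0, 0, 0, 0, -1]]

```text
time: 21.22
tool_pos: [502.3, 115.5, 27.7]
tcp_rot: [180.0, 0.0, 115.0]
ft_force: [-0.6, -0.3, 0.1]
finger_gap: -0.2
grip_force: 0.0
```

The force is zero at 27.7 mm, so the plate is latched. I'll back away and check.

arm_command:
  targets:
    - [[0, 0, 0.03, 0, 0, 0, -1], [0, 0, 0.05, 0, 0, 0, -1], [0, 0, 0.05, 0, 0, 0, -1], [0, 0.0, 0.05, 0, 0, 0, -1], [-0.05, 0.0, 0.03, 0, 0, 0, -1], [-0.04, 0.0, 0.0, 0, 0, 0, -1], [0, 0, 0, 0, 0, 0, -1], [0, 0, 0, 0, 0, 0, -1]]

```text
time: 22.22
tool_pos: [412.5, 115.6, 237.6]
tcp_rot: [180.0, 0.0, 115.0]
ft_force: [-0.1, 0.3, 0.4]
finger_gap: 0.4
grip_force: 0.0
```

```bash
python3 - <<'E'
from h import *
im,m=snap("wrist","w8"); it,mt=snap("side","s8")
s=status.sense(); print(s["tool_pos"],s["ft_force"])
# ring top in side view: predicted with pin home vs riding
C=np.array([533,48]);u=np.array([np.cos(np.radians(294.9)),np.sin(np.radians(294.9))]);q=C+115*u
print(proj(mt,[[*q,87],[*q,97],[*q,68]]).round(1))
cv2.imwrite("pics/c8.png",np.hstack([im[:,80:480],cv2.resize(it[165:255,190:320],None,fx=3,fy=4.667,interpolation=2)]))
E
```

```text
[412.70824462 115.55550794 237.4047699 ] [ 0.64903344  0.03977654 -0.66398078]
[[281.9 209.3]
 [282.  205.2]
 [281.9 217. ]]
```

View pics/c8.png

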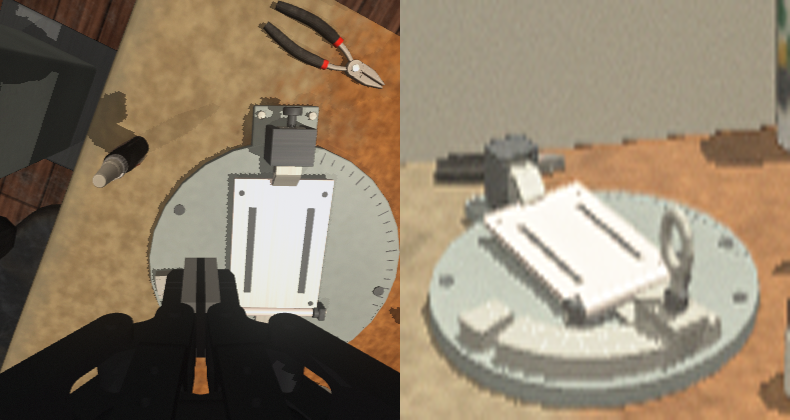

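The plate lies level under the catch nose at crop (288,176). In the side view the ring's top is at row 209.4; with the pin home it should be at 209.3, and riding on the sector 205. Everything is in place, so I'll hand in.

```bash
python3 -c "
from bench import job; print(job.hand_in())"
```

```text
the job is handed in; nothing more can be done
None
```

The job is handed in at about 22 s: the spacer is in the tray, the table is in its next notch with the pin home, and the plate is level and held by the catch.

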